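Count to the third slot and slide the brake pad home

TASK

At the end of the divider rack that has the tall knobbed post, set the tips of your closed fingers lightly on the sprung rail behind the first gap, and run them along the rail, counting gaps, until you are behind the third; go no farther along it. Then push the loose brake pad across the bench, keeping it flat and never picking it up, into that third gap from the post until it is fully home against the back plate. Leave the things in the rack and around it where they are, and finish clear of everything.

Things in the scene. Friction and masses are not known exactly. Their poses are not given: they have to be found in the camera images.
- rack: Fixed aluminium rack. Origin on the bench, mid-row at the gap mouths; x points into the gaps, away from the robot; y along the row, z up. 7 dividers 4 mm thick, 30 mm high, from x = 0 at y = 0, ±48, ±96, ±144 mm make 6 gaps 44 mm wide, centred at y = ±24, ±72, ±120. No roof; the floor is the bench. Back plate: face at x = 60 mm, 36 mm high. Foot tabs 4 mm thick at both ends, to y = ±182.
- rail: Steel rail, 288 mm long (rack's y), 14 mm wide, 8 mm thick, running behind all six gaps above the back plate. Origin mid-length on its top face, at rest 58 mm above the bench, at x = 66 mm of the rack; axes as the rack's. Sprung: pressed, it sinks level, at about 2 N to start and 6 N at its 12 mm stop, and springs back.
- post: Fixed steel post with a round knob on top, 22 mm across, 68 mm high, on the foot tab at one end of the rack (at x = 30, y = +164 or -164 mm of the rack; which end varies). Origin at the centre of its underside, 4 mm above the bench. The count starts at its end: the first gap is the one nearest to it.
- bolt: Low bolt head, 22 mm across and 10 mm high, on the foot tab at the other end of the rack. Origin at the centre of its underside.
- pad: Loose brake pad flat on the bench in front of the rack: 72 mm long (x), 36 wide (y), 16 high; dark steel plate 6 mm thick below, grey grooved lining 68 mm long on top. 0.2 to 0.33 kg. Origin at the centre of its underside; ends alike, long axis at first within 0.4 rad of the gaps' direction. When home its origin is 24 mm inside the mouth and its end stands 12 mm out.
- stored_pad: A like brake pad already stored in the rack, home in a gap which is not the third from the post; leave it. Origin at the centre of its underside.
- stored_block: Steel block 66 x 34 x 26 mm already stored in another gap which is not the third from the post; leave it. Origin at the centre of its underside.
- socket: Upright steel socket, 32 mm across, 38 mm high, on the bench to the left of the pad's area; leave it. Origin at the centre of its underside.
- grease_pot: Yellow round pot with a white cap, 58 mm across, 58 mm high, on the bench to the right of the rack; leave it. Origin at the centre of its underside.
- cap_tray: Small blue open tray, 70 x 60 x 25 mm, behind the rack; leave it. Origin at the centre of its underside.
- screwdriver: Screwdriver lying behind the rack, roughly along the row; leave it. Origin under its middle.
- washer: Large flat steel washer, 44 mm across, 5 mm thick, behind the rack; leave it. Origin at the centre of its underside.

How it is judged:
On the way, in this order (a step that is already met when the one before it is completed fails the run):
1. a fingertip touches the rail behind the first gap (((y of post in the frame of rack above 0 m and contact force between the fingers and rail above 0.3 N and y of the grasp point in the frame of rack between 0.1085 and 0.1315 m) or (y of post in the frame of rack below 0 m and contact force between the fingers and rail above 0.3 N and y of the grasp point in the frame of rack between -0.1315 and -0.1085 m))), for 0.05 s.
2. a fingertip touches the rail behind the divider between the first and second gaps (((y of post in the frame of rack above 0 m and contact force between the fingers and rail above 0.3 N and y of the grasp point in the frame of rack between 0.0845 and 0.1075 m) or (y of post in the frame of rack below 0 m and contact force between the fingers and rail above 0.3 N and y of the grasp point in the frame of rack between -0.1075 and -0.0845 m))), for 0.05 s.
3. a fingertip touches the rail behind the second gap (((y of post in the frame of rack above 0 m and contact force between the fingers and rail above 0.3 N and y of the grasp point in the frame of rack between 0.0605 and 0.0835 m) or (y of post in the frame of rack below 0 m and contact force between the fingers and rail above 0.3 N and y of the grasp point in the frame of rack between -0.0835 and -0.0605 m))), for 0.05 s.
4. a fingertip touches the rail behind the divider between the second and third gaps (((y of post in the frame of rack above 0 m and contact force between the fingers and rail above 0.3 N and y of the grasp point in the frame of rack between 0.0365 and 0.0595 m) or (y of post in the frame of rack below 0 m and contact force between the fingers and rail above 0.3 N and y of the grasp point in the frame of rack between -0.0595 and -0.0365 m))), for 0.05 s.
5. a fingertip touches the rail behind the third gap (((y of post in the frame of rack above 0 m and contact force between the fingers and rail above 0.3 N and y of the grasp point in the frame of rack between 0.0125 and 0.0355 m) or (y of post in the frame of rack below 0 m and contact force between the fingers and rail above 0.3 N and y of the grasp point in the frame of rack between -0.0355 and -0.0125 m))), for 0.05 s.
6. the brake pad lies in the third gap, home against the back plate (((y of post in the frame of rack above 0 m and y of pad in the frame of rack between 0.017 and 0.031 m and x of pad in the frame of rack between 0.02 and 0.028 m and angle between the x axis of pad and the x axis of rack, either way round below 0.12 rad and angle between pad's own z axis and vertical below 0.1 rad and linear speed of pad below 0.01 m/s) or (y of post in the frame of rack below 0 m and y of pad in the frame of rack between -0.031 and -0.017 m and x of pad in the frame of rack between 0.02 and 0.028 m and angle between the x axis of pad and the x axis of rack, either way round below 0.12 rad and angle between pad's own z axis and vertical below 0.1 rad and linear speed of pad below 0.01 m/s))), for 0.2 s.
At the end, for the whole second after the job is handed in: The brake pad lies flat (within 0.1 rad) and at rest in the third gap counted from the post, within 7 mm of the gap's middle, square to it within 0.12 rad, and home: its origin 20 to 28 mm inside the mouth (24 mm when touching the back plate) (((y of post in the frame of rack above 0 m and y of pad in the frame of rack between 0.017 and 0.031 m and x of pad in the frame of rack between 0.02 and 0.028 m and angle between the x axis of pad and the x axis of rack, either way round below 0.12 rad and angle between pad's own z axis and vertical below 0.1 rad and linear speed of pad below 0.01 m/s) or (y of post in the frame of rack below 0 m and y of pad in the frame of rack between -0.031 and -0.017 m and x of pad in the frame of rack between 0.02 and 0.028 m and angle between the x axis of pad and the x axis of rack, either way round below 0.12 rad and angle between pad's own z axis and vertical below 0.1 rad and linear speed of pad below 0.01 m/s))).
It fails at once if the brake pad is lifted or tipped rather than pushed (height (world z) of pad above 0.008 m or angle between pad's own z axis and vertical above 0.35 rad).
It fails at once if the rail is pressed hard (over 25 N) (contact force between the fingers and rail above 25 N).
It fails at once if the fingertip touches the rail past the third gap (on or beyond the fourth) ((y of post in the frame of rack above 0 m and contact force between the fingers and rail above 0.3 N and y of the grasp point in the frame of rack below -0.01 m) or (y of post in the frame of rack below 0 m and contact force between the fingers and rail above 0.3 N and y of the grasp point in the frame of rack above 0.01 m)).
It fails at once if a part already stored in the rack is shifted more than 10 mm (distance of any of stored_pad, stored_block from where it was at the start of the episode above 0.01 m).
It fails at once if the socket, grease pot, tray, screwdriver or washer is shifted more than 20 mm (distance of any of socket, grease_pot, cap_tray, screwdriver, washer from where it was at the start of the episode above 0.02 m).
It also fails if it takes over 67 s, if anything falls off the work surface, if the arm or the gripper's body presses on something with over 40 N, if the wrist force passes 120 N, or if a joint passes its speed limit or range.

ROBOT

A 6-joint arm with a two-finger parallel gripper is mounted at the origin on the work surface. World frame = base frame: x ahead of the robot, y to its left, z up, the work surface at z = 0. Lengths are in m, angles in rad, forces in N, time in s.
With the tool pointing down it reaches from about 0.375 to 0.9 m from the base axis. Payload 3.1 kg.
Tool frame: the origin (TCP) lies on the centre line of the jaws, within the pads' length; the fingertips stand 25 mm ahead of it and the grasp point (between the pads) lies 6 mm ahead of it; x points along the fingers, y is the direction in which the jaws open and shut, and the axes are right-handed (so a half turn about x gives the same grasp; the last joint's range is limited). The gripper opens to 87 mm and grips with 3 to 60 N. Pads are 19 mm wide; open, the fingers measure 117 mm over their backs; the gripper's body (75 mm by 190 mm) begins 51 mm behind the grasp point.
Start: joints at [-1.302, 0.527, 1.433, -0, 1.181, -0.178], TCP at [0.27, -0.564, 0.248] pointing down, gripper open.
Joint ranges: [-3.08, 3.08], [-0.75, 2.2], [0.22, 2.44], [-1.43, 4.57], [0, 2.65], [-2.85, 2.85]. Speed limits (rad/s): [2.79, 2.79, 3.14, 3.14, 3.14, 3.14].

INTERFACE

Orientations are given as a unit quaternion [x, y, z, w].
In Python, from rig import robot gives the robot as it stands. The module is installed in compiled form; this text tells all that it offers.
- The arm moves only by the tool move_arm, never from a script. Its argument "commands" is a list of rows, each a list of 5 numbers: the gripper's target within -1 to 1 (shut at 1, half-way at 0, fully open at -1), then the shift along the tool's x, y, z in mm, then the turn about the tool's x in degrees. A call has 1 to 8 rows; each row is the pose to reach, as a shift and turn from the pose commanded when the call began, along the tool's axes at that moment; what a row does not reach only later rows make up. A row lasts 1/12 s, in which the tool goes at most 41.7 mm and 7.16 degrees, less where a joint would pass 70% of its speed; a pose out of reach is approached as far as the arm can. A call with a gripper value outside its range is refused whole. The fingers move at their own pace and stop on an object; "newtons" is the grip in N (left out, the last holds). Time passes only in rows, so rows that repeat a pose let the fingers close. It gives the time, the measured TCP pose, the force and the opening at its end, in the units of the state.
- robot.get_obs(): the state, without advancing time (a new reading comes with each control period).
- robot.camera(name): name is "scene" or "top"; returns a dict with "image" (420x560x3 uint8, red, green, blue), "fx", "fy", "cx", "cy" (pixels), "xyz" and "rotation" of the camera in the world. Camera axes: x right, y down, z forward; pixel columns grow to the right and rows downward; lengths in m; the calibration is good to about 2 mm. A picture is of the moment at which its call begins. There is no depth.
- robot.hand_in(): hands the job in, once; it reports no verdict.
Trained networks look in a picture, given as the dict that the camera call returned (one of the last four; its "shot" number tells which), for a name from the list of things; names that differ only in an ending like _2 or _b are one class to them, and where a whole thing is asked for, a point or a joint stands for the part that bears it (a point fixed in the world has none). Each returns a list of dicts, best first, with "p" (0 to 1); they miss things now and then, are a little off and sometimes report something else, mostly with a low value. They report only what shows in the picture. A call takes as long as a camera call.
- robot.regions_of(picture, name): "pixels" (420x560 bool, what is visible of it) and "bbox" ([left, top, right, bottom] in pixels, round what is visible of it).
The state is a dict: "time": time; "q": joint angles; "joint_velocities": joint speeds; "joint_torque": joint torques, N m; "position": TCP position; "tool_rot": TCP orientation; "ft_force": force on the tool from outside, world axes, zero at the start; "moment": the same for the moment, N m; "grip_width": finger opening in m.
Only numpy, scipy, OpenCV 4.12 (cv2) and the standard library are available. Lean on these libraries where they do the work, as an engineer would, in place of code of your own. Each camera call takes 0.05 s, during which the arm holds its last target.

## Working session

There is one attempt and no reset: what is moved stays moved. The work goes in short steps, Python scripts to look and compute and a tool call to move; the robot and the scene stay as the last step left them, time stands still between calls to the robot, and variables do not carry over. Pictures are saved under pics/ and viewed, and the job is handed in when it is done.

Besides the shell and the picture viewer there is one more tool, called as a command line: name --pt "numbers of a row" for each row, then --argument value for the rest. move_arm: Moves the arm, as the interface text tells. Its arguments: {"type":"object","properties":{"commands":{"type":"array","items":{"type":"array","items":{"type":"number"}}},"newtons":{"type":"number"}},"required":["commands"]}

```bash
mkdir -p pics
cat > h.py <<'E'
import numpy as np, cv2
from rig import robot
from scipy.spatial.transform import Rotation as R
def save(c,n): cv2.imwrite('pics/'+n,c['image'][:,:,::-1])
def ray(c,u,v,z):
    d=np.array(c['rotation'])@np.array([(u-c['cx'])/c['fx'],(v-c['cy'])/c['fy'],1.])
    o=np.array(c['xyz']); return o+d*(z-o[2])/d[2]
def proj(c,p):
    q=np.array(c['rotation']).T@(np.array(p)-np.array(c['xyz'])); return q[0]/q[2]*c['fx']+c['cx'],q[1]/q[2]*c['fy']+c['cy']
E
python3 - <<'E'
from h import *
o=robot.get_obs(); print(o)
for n in ('scene','top'):
    c=robot.camera(n); save(c,n+'0.png'); print(n,c['xyz'],np.round(c['rotation'],3).tolist(),c['fx'],c['cx'],c['cy'])
    for k in ('rack','rail','post','bolt','pad','stored_pad','stored_block','socket'):
        for r in robot.regions_of(c,k)[:3]:
            ys,xs=np.nonzero(r['pixels']); print(k,round(r['p'],2),r['bbox'],xs.mean().round(1),ys.mean().round(1),len(xs))
E
```

```text
{'time': 0.0, 'q': array([-1.30248846e+00,  5.28468086e-01,  1.43389925e+00,  4.59498922e-06,
        1.18144822e+00, -1.78513063e-01]), 'joint_velocities': array([-7.16198251e-05, -1.47715510e-03,  1.46116474e-03, -1.28560673e-03,
        1.43938204e-03, -7.72366917e-04]), 'joint_torque': array([ 2.47139214e-03, -4.40028334e+01, -1.76593333e+01,  6.35309145e-02,
        5.82491315e-02, -1.61283820e-04]), 'position': array([ 0.26989661, -0.56295216,  0.2465714 ]), 'tool_rot': array([-0.68949936, -0.15744868,  0.6895669 , -0.15587829]), 'ft_force': array([-0.00264997,  0.4087629 ,  0.43538908]), 'moment': array([ 0.03567684, -0.00745086,  0.01988151]), 'grip_width': 0.08712714891015459}
scene [1.30557073 0.28029676 0.77553811] [0.5, 0.774, -0.321, -0.219] 542.9589213619996 282.11715555992424 212.408515158418
rack 0.69 [235.8, 199.9, 417.8, 271.9] 327.6 238.8 4155
rack 0.61 [401.0, 256.6, 412.1, 268.5] 407.4 261.2 72
rack 0.19 [294.3, 267.7, 379.8, 306.8] 324.6 282.7 843
rail 0.92 [249.0, 203.0, 400.1, 258.9] 324.3 231.3 1191
post 0.58 [243.5, 181.5, 258.9, 217.4] 248.6 196.3 213
bolt 
[... 174 characters left out ...]
ock 0.75 [356.6, 224.0, 374.3, 241.5] 365.2 233.0 252
stored_block 0.4 [248.3, 202.9, 401.3, 257.7] 325.0 231.4 1303
socket 0.86 [450.8, 228.5, 471.9, 252.3] 458.5 239.7 400
top [0.5141842  0.03016559 0.99263789] [-0.704, 0.708, -0.046, 0.029] 469.9549448261299 277.12860531210896 202.70530008106016
rack 0.82 [160.5, 186.6, 333.9, 224.4] 237.6 199.0 1972
rail 0.63 [172.0, 188.1, 315.7, 194.7] 242.0 190.7 1160
post 0.56 [317.6, 200.4, 333.9, 214.6] 324.8 207.9 121
pad 0.6 [274.4, 248.6, 290.4, 286.2] 282.7 266.9 580
stored_pad 0.67 [271.2, 197.9, 289.1, 232.4] 279.1 214.0 563
stored_block 0.79 [200.4, 199.2, 217.5, 234.6] 209.8 213.9 536
socket 0.67 [118.4, 246.0, 137.5, 257.5] 126.2 251.2 182
```

View pics/scene0.png

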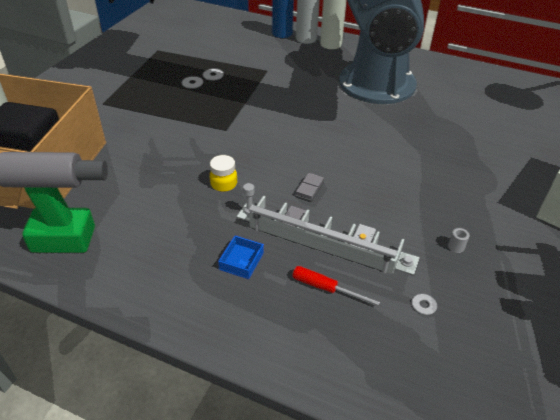

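View pics/top0.png

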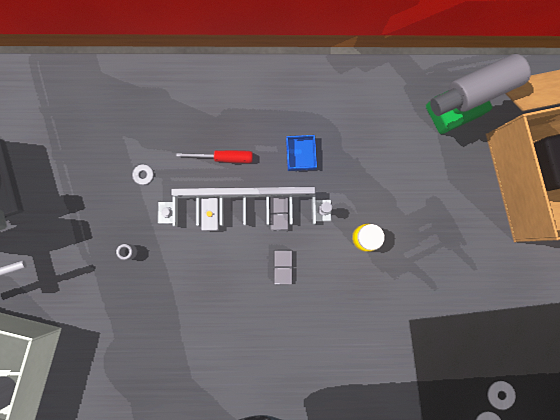

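The pictures show the post at the right end in the top view (col 326, row 208; world −y) and the bolt at the left (165, 212). The stored pad is in the second gap from the post (279, 214), and the stored block is in the fifth (210, 214). The loose pad is at (283, 267). Next I'll measure the rack precisely.

Run:
```python
from h import *
c=robot.camera('top'); s=robot.camera('scene')
im=c['image'][175:300,110:350]; cv2.imwrite('pics/topz.png',cv2.resize(im[:,:,::-1],None,fx=3.3,fy=3.3,interpolation=cv2.INTER_CUBIC))
im=s['image'][165:285,230:430]; cv2.imwrite('pics/scz.png',cv2.resize(im[:,:,::-1],None,fx=4,fy=4,interpolation=cv2.INTER_CUBIC))
def rect(c,k,z):
    r=robot.regions_of(c,k)[0]; ys,xs=np.nonzero(r['pixels'])
    P=np.array([ray(c,u,v,z)[:2] for u,v in zip(xs,ys)]).astype(np.float32)
    return cv2.minAreaRect(P*1000)
for cc,n in((c,'top'),(s,'scene')):
  for k,z in(('rail',.058),('pad',.016),('stored_pad',.016),('stored_block',.026)):
    print(n,k,rect(cc,k,z))
for k,z in(('post',.07),('bolt',.012),('grease_pot',.05),('socket',.038)):
  for cc in (c,s):
    r=robot.regions_of(cc,k)
    if r: ys,xs=np.nonzero(r[0]['pixels']); print(k,ray(cc,xs.mean(),ys.mean(),z))
```

```text
Traceback (most recent call last):
  File "h.py", line 6, in ray
    d=np.array(c['rotation'])@np.array([(u-c['cx'])/c['fx'],(v-c['cy'])/c['fy'],1.])
      ~~~~~~~~~~~~~~~~~~~~~~~^~~~~~~~~~~~~~~~~~~~~~~~~~~~~~~~~~~~~~~~~~~~~~~~~~~~~~~
ValueError: matmul: Input operand 1 has a mismatch in its core dimension 0, with gufunc signature (n?,k),(k,m?)->(n?,m?) (size 3 is different from 4)
```

View pics/topz.png

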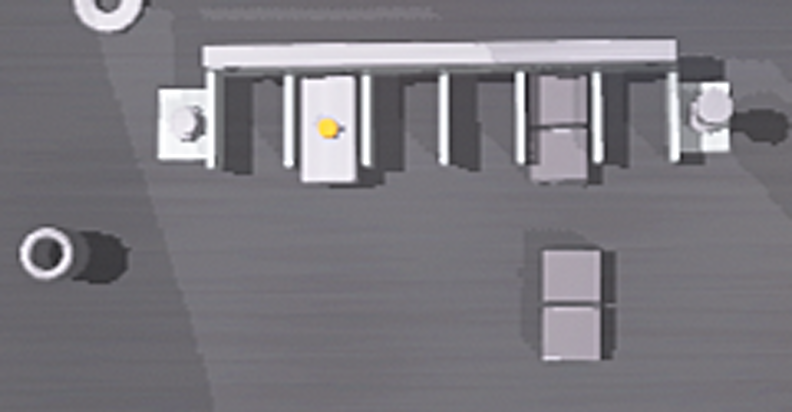

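View pics/scz.png

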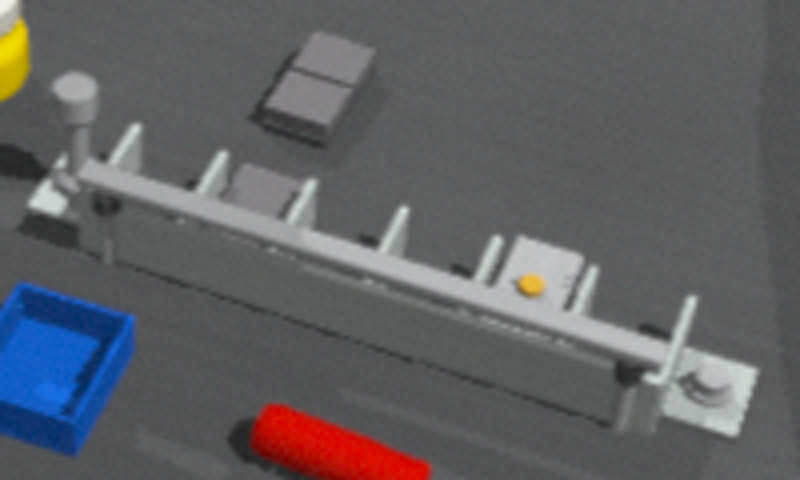

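```bash
sed -i "s/np.array(c\['rotation'\])/R.from_quat(c['rotation']).as_matrix()/g" h.py
python3 - <<'E'
from h import *
c=robot.camera('top'); s=robot.camera('scene')
def rect(c,k,z):
    r=robot.regions_of(c,k)
    if not r: return
    r=r[0]; ys,xs=np.nonzero(r['pixels'])
    P=np.array([ray(c,u,v,z)[:2] for u,v in zip(xs,ys)]).astype(np.float32)
    return cv2.minAreaRect(P*1000)
for cc,n in((c,'top'),(s,'scene')):
  for k,z in(('rail',.058),('pad',.016),('stored_pad',.016),('stored_block',.026)):
    print(n,k,rect(cc,k,z))
for k,z in(('post',.07),('bolt',.012),('grease_pot',.05),('socket',.038)):
  for cc in (c,s):
    r=robot.regions_of(cc,k)
    if r: ys,xs=np.nonzero(r[0]['pixels']); print(k,ray(cc,xs.mean(),ys.mean(),z))
# by-hand from zooms
f=lambda a,b,z:ray(c,110+(a+.5)/3.3-.5,175+(b+.5)/3.3-.5,z)[:2].round(4)
g=lambda a,b,z:ray(s,230+(a+.5)/4-.5,165+(b+.5)/4-.5,z)[:2].round(4)
print('top rail corners',[f(*p,.058) for p in((203,46),(676,40),(676,62),(203,69))])
print('top mouths',[f(*p,.03) for p in((210,167),(289,166),(366,165),(444,164),(521,163),(598,161),(675,160))])
print('top pad',[f(*p,.016) for p in((543,251),(600,251),(600,359),(543,359))])
print('scene pad',[g(*p,.016) for p in((323,32),(376,47),(324,130),(263,111))])
print('scene rail',[g(*p,.058) for p in((93,160),(668,347),(660,360),(82,174))])
print('knob',f(713,108,.07),g(76,86,.07),'bolt',f(185,121,.014),g(712,380,.014))
E
```

```text
top rail ((637.951416015625, 73.86299896240234), (16.225419998168945, 282.0768127441406), 0.265116423368454)
top pad ((482.96063232421875, -2.7956981658935547), (32.89889907836914, 67.47148895263672), 89.37149047851562)
top stored_pad ((594.6387939453125, 2.5272483825683594), (37.463661193847656, 73.22647857666016), 89.627685546875)
top stored_block ((593.6676025390625, 145.79966735839844), (70.162353515625, 34.92135238647461), 0.29133501648902893)
scene rail ((640.2451171875, 76.50076293945312), (19.738706588745117, 286.97406005859375), 0.42651087045669556)
scene pad None
scene stored_pad ((576.3850708007812, 2.752901077270508), (35.0721321105957, 31.57086753845215), 88.86292266845703)
scene stored_block ((580.5485229492188, 148.6354217529297), (36.96023178100586, 38.77314758300781), 89.36343383789062)
post [ 0.60090999 -0.08660669  0.07      ]
post [0.62821793 0.02221058 0.07      ]
bolt [0.68725388 0.29100446 0.012     ]
grease_pot [ 0.54345933 -0.17431459  0.05      ]
grease_pot [ 0.56525561 -0.16598536  0.05      ]
socket [0.51818422 0.30845698 0.038     ]
socket [ 0.74363694 -0.03328976  0.038     ]
top rail corners [array([0.6422, 0.2186]), array([ 0.6445, -0.0682]), array([ 0.631, -0.068]), array([0.6282, 0.2184])]
top mouths [array([0.5706, 0.2187]), array([0.5709, 0.1701]), array([0.5712, 0.1226]), array([0.5715, 0.0743]), array([0.5718, 0.0266]), array([ 0.5727, -0.0213]), array([ 0.573 , -0.0693])]
top pad [array([0.5174, 0.0131]), array([ 0.5171, -0.0227]), array([ 0.4502, -0.0219]), array([0.4505, 0.0136])]
scene pad [array([ 0.4487, -0.0166]), array([0.4481, 0.014 ]), array([0.5214, 0.013 ]), array([ 0.5213, -0.0213])]
scene rail [array([ 0.6314, -0.0649]), array([0.6321, 0.2187]), array([0.641 , 0.2176]), array([ 0.6424, -0.0654])]
knob [ 0.6016 -0.0885] [ 0.599  -0.0898] bolt [0.6006 0.238 ] [0.6021 0.239 ]
```

```bash
cat >> h.py <<'E'
def shift(P,o=None):
    o=o or robot.get_obs(); M=R.from_quat(o['tool_rot']).as_matrix()
    return (M.T@(np.array(P)-o['position'])*1000).round(1)
def yaw(o): # angle of jaw axis from world y
    M=R.from_quat(o['tool_rot']).as_matrix(); return M
# rack frame -> world
RO=np.array([.5708,.0755]); TH=.0085
def rk(x,y,z): 
    c,s=np.cos(TH),np.sin(TH); return np.array([RO[0]+c*x-s*y,RO[1]+s*x+c*y,z])
E
python3 - <<'E'
from h import *
o=robot.get_obs(); M=R.from_quat(o['tool_rot']).as_matrix(); print(M.round(3)); print(o['time'])
P=rk(.066,-.12,.15); print(P,shift(P))
# turn about tool x to align tool y with +-rack y
for t in range(-180,181,1):
    N=(R.from_quat(o['tool_rot'])*R.from_euler('x',t,degrees=True)).as_matrix()
    if abs(abs(N[:2,1]@[-TH,1])-1)<2e-4: print('turn',t,N[:,1].round(3))
E
```

```text
[[ 0.     0.432 -0.902]
 [ 0.    -0.902 -0.432]
 [-1.    -0.    -0.   ]]
1.95
[ 0.6378176  -0.04393467  0.15      ] [  97.6 -309.8 -556.2]
turn -156 [-0.028  1.     0.   ]
turn -155 [-0.01  1.    0.  ]
turn -154 [0.007 1.    0.   ]
turn 24 [ 0.028 -1.    -0.   ]
turn 25 [ 0.01 -1.   -0.  ]
turn 26 [-0.007 -1.    -0.   ]
```

move_arm --pt "1 0 -310 -556 25.1" --pt "1 0 -310 -556 25.1" --pt "1 0 -310 -556 25.1" --pt "1 0 -310 -556 25.1" --pt "1 0 -310 -556 25.1" --pt "1 0 -310 -556 25.1" --pt "1 0 -310 -556 25.1" --pt "1 0 -310 -556 25.1" --newtons 20

```text
time: 2.62
position: [0.4628, -0.2905, 0.2478]
tool_rot: [0.707, 0.003, -0.707, 0.003]
ft_force: [0.9, 0.0, 0.7]
grip_width: 0.0416
```

Run:
```python
from h import *
o=robot.get_obs(); print(R.from_quat(o['tool_rot']).as_matrix().round(4)); print(o['time'],o['position'],shift(rk(.066,-.12,.15)))
```

```text
[[ 4.0e-04  8.4e-03 -1.0e+00]
 [-3.0e-04 -1.0e+00 -8.4e-03]
 [-1.0e+00  3.0e-04 -4.0e-04]]
2.6167 [ 0.46283782 -0.29051228  0.24778444] [  97.8 -245.1 -177. ]
```

move_arm --pt "1 0 -245 -175 0" --pt "1 0 -245 -175 0" --pt "1 0 -245 -175 0" --pt "1 0 -245 -175 0" --pt "1 0 -245 -175 0" --pt "1 0 -245 -175 0" --pt "1 0 -245 -175 0" --pt "1 0 -245 -175 0"

```text
time: 3.28
position: [0.6379, -0.0402, 0.2477]
tool_rot: [0.708, 0.006, -0.706, 0.004]
ft_force: [-0.5, -0.1, -0.5]
grip_width: 0.0005
```

move_arm --pt "1 0 0 0 0" --pt "1 0 0 0 0"

```text
time: 3.45
position: [0.6344, -0.0456, 0.2472]
tool_rot: [-0.707, -0.003, 0.708, -0.004]
ft_force: [-0.7, 0.3, 0.6]
grip_width: 0.0007
```

Run:
```python
from h import *
o=robot.get_obs(); print(o['time'],o['position'],o['ft_force'],o['grip_width'],shift(rk(.066,-.12,.088)),R.from_quat(o['tool_rot']).as_matrix().round(4)[:,1])
```

```text
3.45 [ 0.63437708 -0.04561012  0.24718653] [-0.66735398  0.31624291  0.61024286] 0.0007314888248164844 [159.2  -1.7  -3.7] [ 1.020e-02 -9.999e-01  7.000e-04]
```

move_arm --pt "1 40 -2 -3 0" --pt "1 80 -2 -3 0" --pt "1 120 -2 -3 0" --pt "1 145 -2 -3 0" --pt "1 150 -2 -3 0" --pt "1 150 -2 -3 0" --pt "1 150 -2 -3 0"

```text
time: 4.03
position: [0.6383, -0.0453, 0.0988]
tool_rot: [0.708, 0.002, -0.707, 0.003]
ft_force: [-0.5, -0.2, 0.1]
grip_width: 0.0006
```

Run:
```python
from h import *
o=robot.get_obs(); print(o['time'],o['position'],o['ft_force'],shift(rk(.066,-.12,.083)))
for n in('top','scene'):
    c=robot.camera(n)
    for z in (.058,): print(n,[np.round(proj(c,rk(.066,y,z)),1) for y in(-.144,-.12,-.024,.144)])
    save(c,n+'1.png')
    im=c['image'][150:270,200:360] if n=='top' else c['image'][100:250,190:390]
    cv2.imwrite('pics/%s1z.png'%n,cv2.resize(im[:,:,::-1],None,fx=4,fy=4,interpolation=cv2.INTER_CUBIC))
```

```text
4.0333 [ 0.63830996 -0.04533305  0.09876196] [-0.51087497 -0.16722004  0.14767124] [15.8 -1.4  0.5]
top [array([314.4, 190. ]), array([302.5, 190.1]), array([254.7, 190.8]), array([170.4, 191.9])]
scene [array([249.9, 206.3]), array([261.3, 209.9]), array([308.4, 224.9]), array([396.8, 253. ])]
```

View pics/scene1z.png

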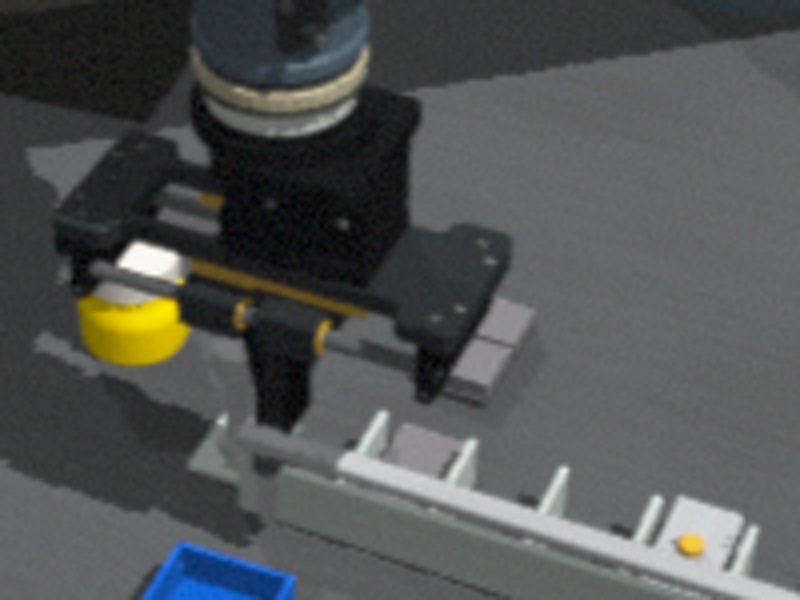

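View pics/top1z.png

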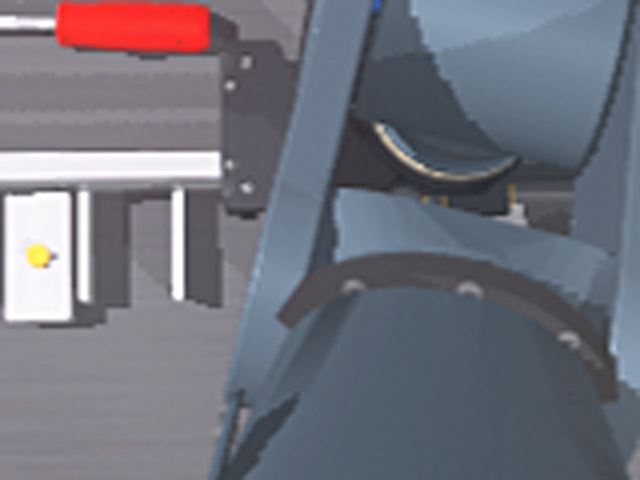

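The scene view shows the closed fingertips (275, 430 in the zoom) just above the rail's post end, at the first gap. Lowering gently.

move_arm --pt "1 8 -1 0 0" --pt "1 13 -1 0 0" --pt "1 16 -1 0 0" --pt "1 18 -1 0 0" --pt "1 19 -1 0 0" --pt "1 19 -1 0 0" --pt "1 19 -1 0 0"

```text
time: 4.72
position: [0.6381, -0.0426, 0.0789]
tool_rot: [0.707, 0.003, -0.707, 0.003]
ft_force: [-0.0, -0.5, 2.9]
grip_width: 0.0006
```

Run:
```python
from h import *
o=robot.get_obs(); print(o['time'],o['position'],o['ft_force'],shift(rk(.066,-.12,.083)),shift(rk(.066,-.024,.080)))
```

```text
4.7167 [ 0.63807182 -0.04264613  0.07890059] [-1.30850812e-03 -4.65641379e-01  2.94020176e+00] [-4.1  1.3  0.3] [ -1.1 -94.7   0.2]
```

move_arm --pt "1 0 -7 0 0" --pt "1 0 -14 0 0" --pt "1 0 -21 0 0" --pt "1 0 -28 0 0" --pt "1 0 -35 0 0" --pt "1 0 -42 0 0" --pt "1 0 -48 0 0" --pt "1 0 -48 0 0"

```text
time: 5.38
position: [0.6372, 0.0074, 0.0786]
tool_rot: [-0.707, -0.004, 0.707, -0.003]
ft_force: [0.5, 2.9, 4.2]
grip_width: 0.0005
```

Run:
```python
from h import *
o=robot.get_obs(); print(o['time'],o['position'],o['ft_force'],shift(rk(.066,-.072,.083)),shift(rk(.066,-.024,.080)))
```

```text
5.3833 [0.63719836 0.00738088 0.07855407] [0.53340951 2.86962835 4.24111607] [-4.5  3.3 -0.2] [ -1.4 -44.7  -0.2]
```

move_arm --pt "1 0 -7 0 0" --pt "1 0 -14 0 0" --pt "1 0 -21 0 0" --pt "1 0 -28 0 0" --pt "1 0 -34 0 0" --pt "1 0 -39 0 0" --pt "1 0 -43 0 0" --pt "1 0 -43 0 0"

```text
time: 6.05
position: [0.6369, 0.0496, 0.0785]
tool_rot: [-0.707, -0.004, 0.707, -0.003]
ft_force: [-0.5, 0.6, 3.5]
grip_width: 0.0003
```

move_arm --pt "1 0 0 0 0" --pt "1 0 0 0 0"

```text
time: 6.22
position: [0.6369, 0.0493, 0.0785]
tool_rot: [-0.707, -0.003, 0.707, -0.002]
ft_force: [-0.2, 2.4, 3.3]
grip_width: 0.0003
```

Run:
```python
from h import *
o=robot.get_obs(); print(o['time'],o['position'],o['ft_force'],shift(rk(.066,-.024,.080)))
for n in('scene',):
    c=robot.camera(n); save(c,n+'2.png')
    im=c['image'][100:250,190:390]
    cv2.imwrite('pics/%s2z.png'%n,cv2.resize(im[:,:,::-1],None,fx=4,fy=4,interpolation=cv2.INTER_CUBIC))
```

```text
6.2167 [0.63686315 0.04929913 0.07848515] [-0.17622988  2.35849745  3.33156352] [-1.5 -2.8 -0.2]
```

View pics/scene2z.png

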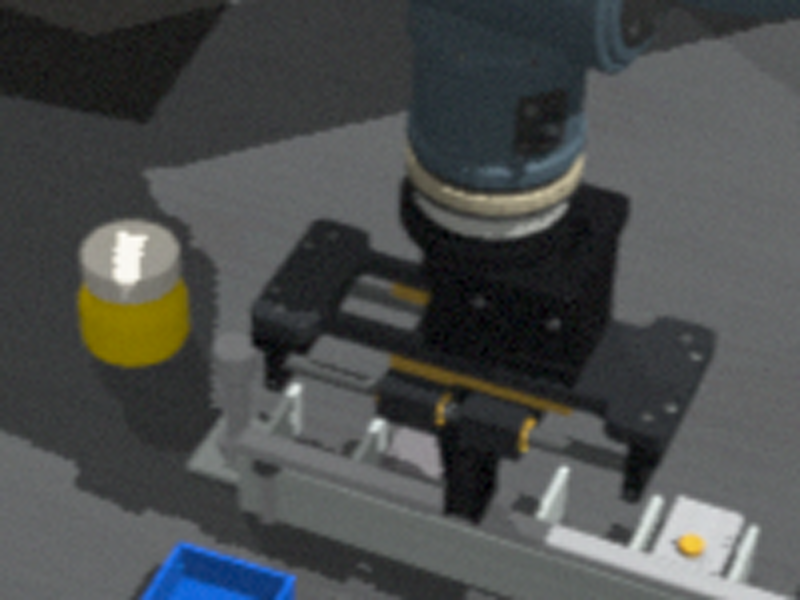

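Fingers are on the rail behind the third gap (465, 505 in the zoom), at about 3.3 N. Lifting off.

move_arm --pt "1 -30 0 0 0" --pt "1 -65 0 0 0" --pt "1 -75 0 0 0" --pt "1 -75 0 0 0"

```text
time: 6.6
position: [0.6389, 0.0478, 0.1564]
tool_rot: [0.709, 0.003, -0.705, 0.003]
ft_force: [0.3, -0.1, -0.7]
grip_width: 0.0006
```

Run:
```python
from h import *
o=robot.get_obs(); print(o['time'],o['position'],o['q'],shift([.484,-.055,.12]))
```

```text
6.6 [0.6389148  0.04782205 0.15644831] [-9.93179687e-02  6.53366811e-01  1.47541941e+00 -2.62286314e-04
  1.00664733e+00  1.46312343e+00] [ 35.6 101.5 156. ]
```

move_arm --pt "0.3 0 102 156 -90" --pt "0.3 0 102 156 -90" --pt "0.3 0 102 156 -90" --pt "0.3 0 102 156 -90" --pt "0.3 0 102 156 -90" --pt "0.3 0 102 156 -90" --pt "0.3 0 102 156 -90" --pt "0.3 0 102 156 -90"

```text
time: 7.27
position: [0.4799, -0.0553, 0.152]
tool_rot: [-0.618, -0.343, 0.62, -0.341]
ft_force: [1.3, -0.7, 0.4]
grip_width: 0.0299
```

Run:
```python
from h import *
o=robot.get_obs(); print(o['time'],o['position'],o['q'],shift([.484,-.055,.12]))
M=R.from_quat(o['tool_rot']).as_matrix();print(M.round(3), np.degrees(np.arctan2(M[1,1],M[0,1])))
```

```text
7.2667 [ 0.47994462 -0.05529529  0.15202509] [-3.46450890e-01  4.93505700e-01  1.87245008e+00 -1.97963201e-04
  7.79677381e-01  2.14393744e-01] [32.   3.4 -2.4]
[[-0.004  0.847 -0.532]
 [ 0.001 -0.532 -0.847]
 [-1.    -0.004  0.001]] -32.126060035483064
```

move_arm --pt "0.3 30 3 -2 -32.6" --pt "0.3 30 3 -2 -32.6" --pt "0.3 30 3 -2 -32.6" --pt "0.3 30 3 -2 -32.6" --pt "0.3 30 3 -2 -32.6" --pt "0.3 30 3 -2 -32.6" --pt "0.3 30 3 -2 -32.6"

```text
time: 7.85
position: [0.4844, -0.0548, 0.1223]
tool_rot: [0.499, 0.501, -0.5, 0.499]
ft_force: [-0.4, -0.0, -0.7]
grip_width: 0.0306
```

```bash
cat > st.py <<'E'
import sys
from h import *
o=robot.get_obs(); M=R.from_quat(o['tool_rot']).as_matrix()
print(round(o['time'],2),o['position'].round(4),o['ft_force'].round(1),round(o['grip_width'],4),'jaw deg',np.degrees(np.arctan2(M[1,1],M[0,1])).round(2),'tilt',M[:,0].round(4))
for a in sys.argv[1:]: print(a,shift(eval(a),o))
E
python3 st.py [.484,-.052,.030]
```

```text
7.85 [ 0.4844 -0.0548  0.1223] [-0.4 -0.  -0.7] 0.0306 jaw deg 0.09 tilt [-2.9e-03  9.0e-04 -1.0e+00]
[.484,-.052,.030] [92.3 -0.1 -2.7]
```

move_arm --pt "0.3 35 0 0 0" --pt "0.3 65 0 0 0" --pt "0.3 82 0 0 0" --pt "0.3 91 0 0 0" --pt "0.3 92 0 0 0" --pt "0.3 92 0 0 0"

```text
time: 8.35
position: [0.4852, -0.0549, 0.0312]
tool_rot: [0.499, 0.501, -0.499, 0.5]
ft_force: [1.4, 0.2, 0.2]
grip_width: 0.0306
```

```bash
python3 st.py [.484,.024,.030]
```

```text
8.35 [ 0.4852 -0.0549  0.0312] [1.4 0.2 0.2] 0.0306 jaw deg 0.17 tilt [-1.2e-03  4.0e-04 -1.0e+00]
[.484,.024,.030] [  1.2  -0.9 -78.9]
```

move_arm --pt "0.3 1 0 -10 0" --pt "0.3 1 0 -18 0" --pt "0.3 1 0 -22 0" --pt "0.3 1 0 -26 0" --pt "0.3 1 0 -30 0" --pt "0.3 1 0 -34 0" --pt "0.3 1 0 -38 0" --pt "0.3 1 0 -42 0"

```text
time: 9.02
position: [0.4856, -0.0127, 0.0307]
tool_rot: [0.499, 0.501, -0.499, 0.501]
ft_force: [0.4, -1.6, 1.4]
grip_width: 0.0301
```

move_arm --pt "0.3 0 0 -4 0" --pt "0.3 0 0 -8 0" --pt "0.3 0 0 -12 0" --pt "0.3 0 0 -16 0" --pt "0.3 0 0 -20 0" --pt "0.3 0 0 -23 0" --pt "0.3 0 0 -25 0" --pt "0.3 0 0 -25 0"

```text
time: 9.68
position: [0.4849, 0.0127, 0.0304]
tool_rot: [0.499, 0.501, -0.499, 0.501]
ft_force: [0.3, 0.1, -0.3]
grip_width: 0.0304
```

```bash
python3 st.py [.484,.024,.030]
python3 - <<'E'
from h import *
for n in('scene','top'):
    c=robot.camera(n); save(c,n+'3.png')
    im=c['image'][100:250,190:390] if n=='scene' else c['image'][180:300,180:340]
    cv2.imwrite('pics/%s3z.png'%n,cv2.resize(im[:,:,::-1],None,fx=4,fy=4,interpolation=cv2.INTER_CUBIC))
E
```

```text
9.68 [0.4849 0.0127 0.0304] [ 0.3  0.1 -0.3] 0.0304 jaw deg 0.23 tilt [-7.e-04  4.e-04 -1.e+00]
[.484,.024,.030] [  0.5  -0.9 -11.3]
```

View pics/scene3z.png

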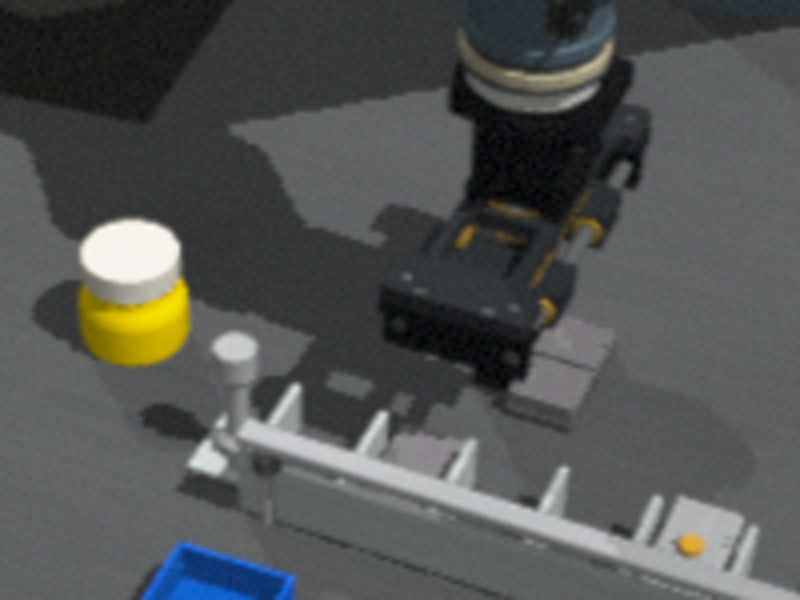

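View pics/top3z.png

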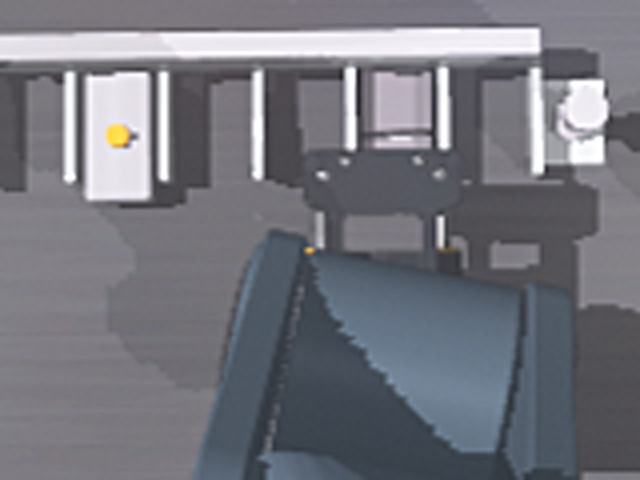

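Run:
```python
from h import *
s=robot.camera('scene')
g=lambda a,b,z:ray(s,190+(a+.5)/4-.5,100+(b+.5)/4-.5,z)[:2].round(4)
print(g(614,342,.016),g(572,412,.016),g(508,394,.016), 'target center',rk(.024,-.024,0))
```

```text
[0.4573 0.0616] [0.5177 0.06  ] [0.519  0.0254] target center [0.59500313 0.05170486 0.        ]
```

move_arm --pt "0.3 0 0 -3 0" --pt "0.3 0 0 -6 0" --pt "0.3 0 0 -8 0" --pt "0.3 0 0 -9 0" --pt "0.3 0 0 -9 0" --pt "0.3 0 0 -9 0"

```text
time: 10.33
position: [0.4851, 0.0212, 0.0306]
tool_rot: [0.499, 0.501, -0.499, 0.501]
ft_force: [-0.2, 0.1, 0.1]
grip_width: 0.0304
```

move_arm --pt "0.3 0 0 10 0" --pt "0.3 0 0 25 0" --pt "0.3 -30 0 40 0" --pt "0.3 -70 0 45 0" --pt "0.3 -90 0 45 0"

```text
time: 10.75
position: [0.4866, -0.0262, 0.123]
tool_rot: [0.5, 0.499, -0.499, 0.501]
ft_force: [0.7, 0.1, 0.2]
grip_width: 0.0305
```

```bash
python3 st.py [.405,.0505,.12]
python3 - <<'E'
from h import *
for n in('scene','top'):
    c=robot.camera(n); save(c,n+'4.png')
    im=c['image'][120:220,270:390] if n=='scene' else c['image'][180:300,180:340]
    cv2.imwrite('pics/%s4z.png'%n,cv2.resize(im[:,:,::-1],None,fx=6 if n=='scene' else 4,fy=6 if n=='scene' else 4,interpolation=cv2.INTER_CUBIC))
    r=robot.regions_of(c,'pad')
    if r:
        ys,xs=np.nonzero(r[0]['pixels'])
        print(n,r[0]['p'],cv2.minAreaRect(np.array([ray(c,u,v,.016)[:2]*1000 for u,v in zip(xs,ys)]).astype(np.float32)))
E
```

```text
10.75 [ 0.4866 -0.0262  0.123 ] [0.7 0.1 0.2] 0.0305 jaw deg 0.09 tilt [ 0.003  -0.0011 -1.    ]
[.405,.0505,.12] [  2.6 -81.5 -76.8]
scene 0.87 ((490.71783447265625, 53.142818450927734), (38.22580337524414, 85.8435287475586), 89.50202941894531)
top 0.69 ((483.4320068359375, 50.876258850097656), (32.90771484375, 67.33985900878906), 89.44667053222656)
```

View pics/scene4z.png

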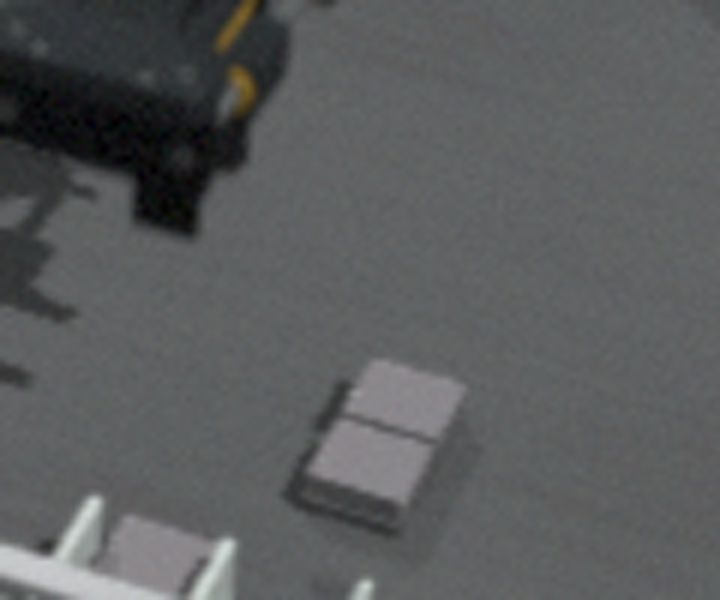

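View pics/top4z.png

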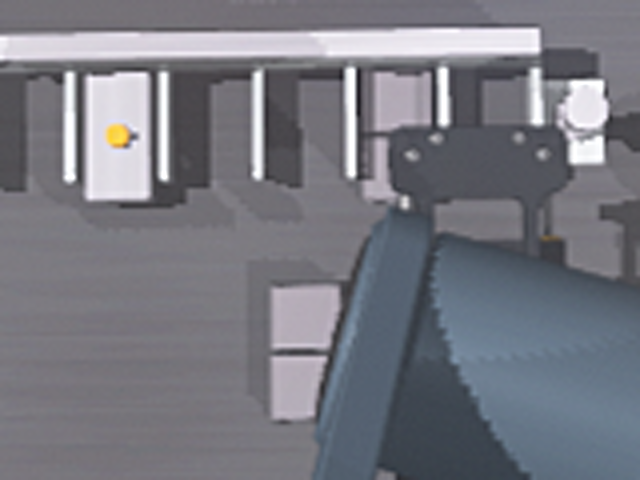

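Pad now at about (0.484, 0.051), square and in line with the third gap. Going behind it with fingers shut and the jaws along the row.

move_arm --pt "1 3 -81 -77 89.6" --pt "1 3 -81 -77 89.6" --pt "1 3 -81 -77 89.6" --pt "1 3 -81 -77 89.6" --pt "1 3 -81 -77 89.6" --pt "1 3 -81 -77 89.6" --pt "1 3 -81 -77 89.6" --pt "1 3 -81 -77 89.6"

```text
time: 11.62
position: [0.4029, 0.053, 0.1163]
tool_rot: [-0.678, -0.199, 0.68, -0.198]
ft_force: [-0.0, -0.6, -0.6]
grip_width: 0.0006
```

```bash
python3 st.py [.415,.0505,.12]
```

```text
11.62 [0.4029 0.053  0.1163] [-0.  -0.6 -0.6] 0.0006 jaw deg -57.4 tilt [-3.5e-03  5.0e-04 -1.0e+00]
[.415,.0505,.12] [-3.8  8.6 -8.9]
```

move_arm --pt "1 0 6 -4 32.1" --pt "1 0 6 -4 32.1" --pt "1 0 6 -4 32.1" --pt "1 0 6 -4 32.1" --pt "1 0 6 -4 32.1" --pt "1 0 6 -4 32.1" --pt "1 0 6 -4 32.1"

```text
time: 12.2
position: [0.4098, 0.05, 0.1165]
tool_rot: [-0.706, -0.006, 0.708, -0.006]
ft_force: [0.2, 0.1, -0.2]
grip_width: 0.0006
```

```bash
python3 st.py [.415,.0505,.030]
```

```text
12.2 [0.4098 0.05   0.1165] [ 0.2  0.1 -0.2] 0.0006 jaw deg -89.07 tilt [-2.8e-03  4.0e-04 -1.0e+00]
[.415,.0505,.030] [86.5 -0.4 -5.5]
```

move_arm --pt "1 35 0 0 0.5" --pt "1 65 0 0 0.5" --pt "1 80 0 0 0.5" --pt "1 86 0 0 0.5" --pt "1 86 0 0 0.5" --pt "1 86 0 0 0.5"

```text
time: 12.7
position: [0.4105, 0.0499, 0.0314]
tool_rot: [-0.707, -0.002, 0.707, -0.002]
ft_force: [1.1, -0.6, 0.2]
grip_width: 0.0007
```

```bash
python3 st.py [.5495,.0515,.030]
```

```text
12.7 [0.4105 0.0499 0.0314] [ 1.1 -0.6  0.2] 0.0007 jaw deg -89.64 tilt [-9.e-04  1.e-04 -1.e+00]
[.5495,.0515,.030] [   1.3   -0.7 -139. ]
```

move_arm --pt "1 1 0 -12 0" --pt "1 1 0 -21 0" --pt "1 1 0 -26 0" --pt "1 1 0 -30 0" --pt "1 1 0 -34 0" --pt "1 1 0 -39 0" --pt "1 1 0 -44 0" --pt "1 1 0 -49 0"

```text
time: 13.37
position: [0.4568, 0.0506, 0.031]
tool_rot: [-0.705, -0.002, 0.709, -0.002]
ft_force: [-5.3, -0.2, 7.4]
grip_width: 0.0003
```

move_arm --pt "1 0 0 -5 0" --pt "1 0 0 -10 0" --pt "1 0 0 -15 0" --pt "1 0 0 -19 0" --pt "1 0 0 -22 0" --pt "1 0 0 -23 0" --pt "1 0 0 -23 0"

```text
time: 13.95
position: [0.4811, 0.0506, 0.031]
tool_rot: [-0.706, -0.002, 0.708, -0.002]
ft_force: [-3.4, 0.7, 6.8]
grip_width: 0.0003
```

```bash
python3 st.py [.5495,.0515,.030]
python3 - <<'E'
from h import *
for n in('scene','top'):
    c=robot.camera(n)
    im=c['image'][120:270,270:420] if n=='scene' else c['image'][180:300,180:340]
    cv2.imwrite('pics/%s5z.png'%n,cv2.resize(im[:,:,::-1],None,fx=4,fy=4,interpolation=cv2.INTER_CUBIC))
    r=robot.regions_of(c,'pad')
    if r:
        ys,xs=np.nonzero(r[0]['pixels'])
        print(n,r[0]['p'],cv2.minAreaRect(np.array([ray(c,u,v,.016)[:2]*1000 for u,v in zip(xs,ys)]).astype(np.float32)))
E
```

```text
13.95 [0.4811 0.0506 0.031 ] [-3.4  0.7  6.8] 0.0003 jaw deg -89.66 tilt [-3.3e-03  4.0e-04 -1.0e+00]
[.5495,.0515,.030] [  0.8  -0.5 -68.4]
scene 0.58 ((533.998779296875, 53.949798583984375), (42.6292724609375, 86.72461700439453), 88.91555786132812)
```

View pics/scene5z.png

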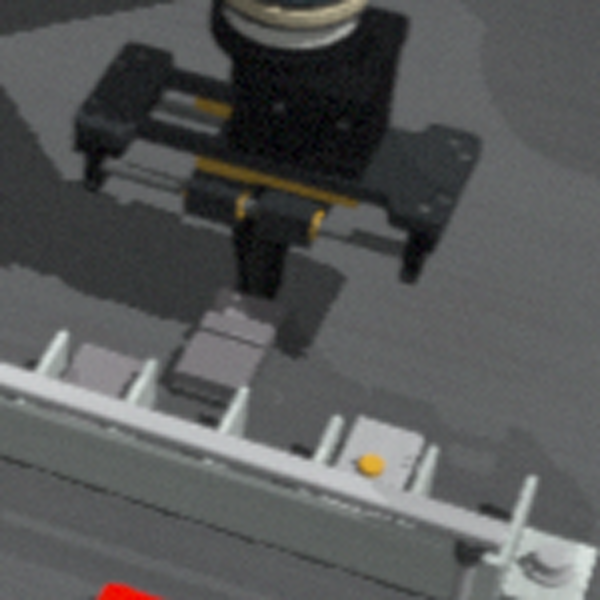

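View pics/top5z.png

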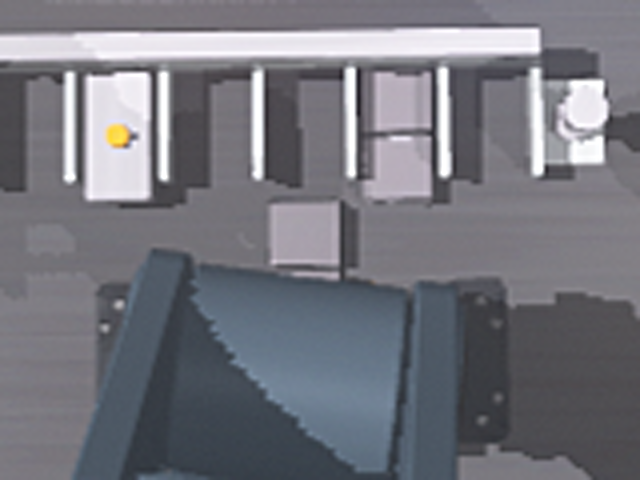

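The upward 7 N suggests the fingertips caught the 2 mm ledge of the plate (tips are at about 6 mm height). I'll back off, go 3 mm lower and push on the plate itself.

move_arm --pt "1 -1 0 4 0" --pt "1 -1 0 10 0" --pt "1 2 0 12 0" --pt "1 3 0 12 0" --pt "1 3 0 12 0" --pt "1 3 0 12 0"

```text
time: 14.65
position: [0.471, 0.0501, 0.0273]
tool_rot: [0.707, 0.002, -0.707, 0.002]
ft_force: [0.1, -0.9, 0.2]
grip_width: 0.0009
```

```bash
python3 st.py [.5495,.0515,.028]
python3 - <<'E'
from h import *
c=robot.camera('top')
f=lambda a,b,z:ray(c,180+(a+.5)/4-.5,180+(b+.5)/4-.5,z)[:2].round(4)
print(f(269,201,.016),f(341,201,.016),f(269,266,.016), f(259,178,.03),f(351,178,.03))
E
```

```text
14.65 [0.471  0.0501 0.0273] [ 0.1 -0.9  0.2] 0.0009 jaw deg -89.69 tilt [ 3.e-04 -0.e+00 -1.e+00]
[.5495,.0515,.028] [ -0.6  -1.  -78.5]
[0.5608 0.0694] [0.5606 0.0321] [0.5273 0.0695] [0.572 0.074] [0.5716 0.0269]
```

move_arm --pt "1 -0.5 0 -5 0" --pt "1 -0.5 0 -10 0" --pt "1 -0.5 0 -15 0" --pt "1 -0.5 0 -20 0" --pt "1 -0.5 0 -25 0" --pt "1 -0.5 0 -30 0" --pt "1 -0.5 0 -35 0" --pt "1 -0.5 0 -40 0"

```text
time: 15.37
position: [0.5111, 0.0505, 0.028]
tool_rot: [-0.707, -0.002, 0.707, -0.002]
ft_force: [-1.4, 0.1, -0.1]
grip_width: 0.0002
```

```bash
python3 st.py [.5495,.0515,.028]
```

```text
15.37 [0.5111 0.0505 0.028 ] [-1.4  0.1 -0.1] 0.0002 jaw deg -89.67 tilt [-2.e-04  0.e+00 -1.e+00]
[.5495,.0515,.028] [  0.   -0.8 -38.4]
```

move_arm --pt "1 0 0 -5 0" --pt "1 0 0 -10 0" --pt "1 0 0 -15 0" --pt "1 0 0 -20 0" --pt "1 0 0 -25 0" --pt "1 0 0 -29 0" --pt "1 0 0 -32 0" --pt "1 0 0 -34 0"

```text
time: 16.03
position: [0.5453, 0.0506, 0.028]
tool_rot: [0.707, 0.002, -0.707, 0.002]
ft_force: [-2.1, 0.4, -0.5]
grip_width: 0.0004
```

```bash
python3 st.py [.5495,.0515,.028]
```

```text
16.03 [0.5453 0.0506 0.028 ] [-2.1  0.4 -0.5] 0.0004 jaw deg -89.68 tilt [ 4.e-04 -1.e-04 -1.e+00]
[.5495,.0515,.028] [ 0.  -0.9 -4.2]
```

move_arm --pt "1 0 0 -1 0" --pt "1 0 0 -2 0" --pt "1 0 0 -3 0" --pt "1 0 0 -4 0" --pt "1 0 0 -4 0"

```text
time: 16.45
position: [0.5484, 0.0506, 0.028]
tool_rot: [-0.707, -0.002, 0.707, -0.002]
ft_force: [-1.6, -0.3, 0.6]
grip_width: 0.0004
```

move_arm --pt "1 0 0 -0.5 0" --pt "1 0 0 -1 0" --pt "1 0 0 -1 0"

```text
time: 16.7
position: [0.5486, 0.0507, 0.028]
tool_rot: [-0.706, -0.002, 0.708, -0.002]
ft_force: [-4.2, -0.6, 2.5]
grip_width: 0.0002
```

move_arm --pt "1 0 0 -0.5 0" --pt "1 0 0 -1 0" --pt "1 0 0 -1.5 0" --pt "1 0 0 -1.5 0"

```text
time: 17.03
position: [0.5488, 0.0507, 0.0279]
tool_rot: [-0.705, -0.002, 0.709, -0.002]
ft_force: [-5.8, -1.4, 4.8]
grip_width: 0.0007
```

```bash
python3 st.py
python3 - <<'E'
from h import *
for n in('scene','top'):
    c=robot.camera(n)
    im=c['image'][120:270,270:420] if n=='scene' else c['image'][180:300,180:340]
    cv2.imwrite('pics/%s6z.png'%n,cv2.resize(im[:,:,::-1],None,fx=4,fy=4,interpolation=cv2.INTER_CUBIC))
E
```

```text
17.03 [0.5488 0.0507 0.0279] [-5.8 -1.4  4.8] 0.0007 jaw deg -89.66 tilt [-5.4e-03  2.0e-04 -1.0e+00]
```

View pics/top6z.png

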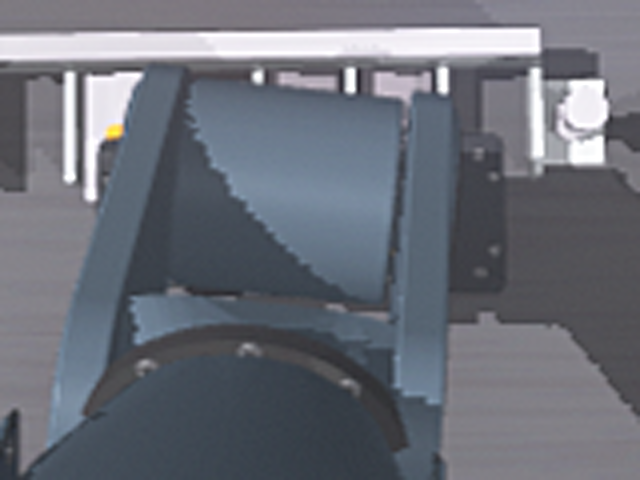

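The pad has stopped against something, with force rising and no travel. Backing off, lifting and checking.

move_arm --pt "1 0 0 5 0" --pt "1 0 0 20 0" --pt "1 0 0 45 0" --pt "1 -35 0 70 0" --pt "1 -75 0 90 0" --pt "1 -115 0 100 0" --pt "1 -150 0 100 0" --pt "1 -150 0 100 0"

```text
time: 17.8
position: [0.4562, 0.0497, 0.1844]
tool_rot: [0.713, 0.001, -0.701, 0.003]
ft_force: [0.8, 0.2, -0.2]
grip_width: 0.0004
```

move_arm --pt "1 -20 41 0 0" --pt "1 -20 82 0 0" --pt "1 -20 123 0 0" --pt "1 -20 164 0 0" --pt "1 -20 205 0 0" --pt "1 -20 220 0 0" --pt "1 -20 220 0 0"

```text
time: 18.38
position: [0.4551, -0.1755, 0.1984]
tool_rot: [0.709, -0.002, -0.705, 0.002]
ft_force: [1.0, -0.2, 0.9]
grip_width: 0.0001
```

```bash
python3 st.py
python3 - <<'E'
from h import *
for n in('scene','top'):
    c=robot.camera(n); save(c,n+'7.png')
    im=c['image'][150:270,230:430] if n=='scene' else c['image'][180:300,150:350]
    cv2.imwrite('pics/%s7z.png'%n,cv2.resize(im[:,:,::-1],None,fx=4,fy=4,interpolation=cv2.INTER_CUBIC))
    if n=='top':
      for r in robot.regions_of(c,'pad')+robot.regions_of(c,'stored_pad'):
        ys,xs=np.nonzero(r['pixels'])
        a=cv2.minAreaRect(np.array([ray(c,u,v,.016)[:2]*1000 for u,v in zip(xs,ys)]).astype(np.float32)); print(n,r['p'],a)
print(rk(.024,-.024,0))
E
```

```text
18.38 [ 0.4551 -0.1755  0.1984] [ 1.  -0.2  0.9] 0.0001 jaw deg -89.99 tilt [ 0.0066 -0.005  -1.    ]
top 0.78 ((594.8975830078125, 51.26161193847656), (65.98397064208984, 33.73745346069336), 1.9516938924789429)
top 0.65 ((594.6255493164062, 2.4305419921875), (33.488338470458984, 69.05049896240234), 89.61487579345703)
top 0.82 ((594.6021118164062, 2.545896530151367), (37.46952819824219, 69.06279754638672), 89.6961669921875)
[0.59500313 0.05170486 0.        ]
```

View pics/top7z.png

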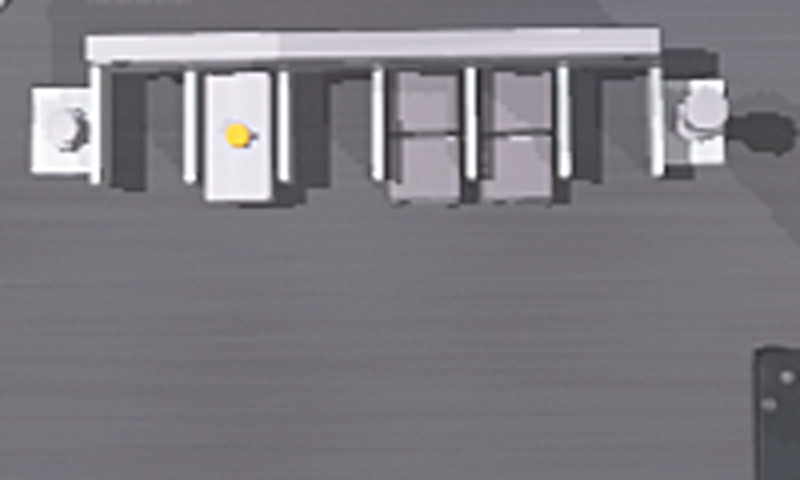

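View pics/scene7.png

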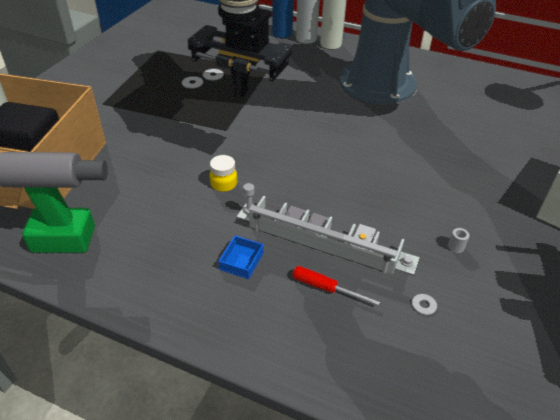

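The pad sits in the third gap from the post, with its outer end level with the stored pad (zoom row 203 for both). Its measured centre is x 0.5949, against 0.5946 for the stored pad, which is home. Everything else looks untouched, so I'm handing in.

```bash
python3 -c "
from rig import robot
print(robot.hand_in(), robot.get_obs()['time'])"
```

```text
the job is handed in; nothing more can be done
the job is handed in; nothing more can be done
```

The brake pad is in the third gap from the post, home against the back plate, and I handed the job in at about 18.5 s of the 67 s allowed. No verdict was reported.

- **Rail:** I set the closed fingertips on the rail behind the first gap, at the right-hand (−y) end where the post stands. I ran them along it at about 3 to 4 N and lifted off behind the third gap, with the grasp point at about y = −0.027 in the rack frame.
- **Pad:** I pushed it sideways in line with the gap, then forward with the fingers shut until it stopped with the force rising to about 6 N. It was never gripped or lifted.
- **Last checks:** The top camera put the pad at (0.5949, 0.0513), against a target of (0.5950, 0.0517). It measured about 1.5° out of square to the gap and level with the stored pad beside it. In the pictures the stored parts and surrounding things look unmoved, and the arm finished well clear.
- **One disagreement:** During the first forward push the fingertips caught the pad's 2 mm plate ledge, pressing down at about 7 N. I backed off, lowered 3 mm and pushed on the plate itself. The pad looked flat throughout.

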